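# Switch on the tap lamps of a chocolate shop counter

## Robot

A 6-joint arm with a two-finger parallel gripper is mounted at the origin on the work surface. World frame = base frame: x ahead of the robot, y to its left, z up, the work surface at z = 0. Lengths are in m, angles in rad, forces in N, time in s.
With the tool pointing down it reaches from about 0.25 to 0.775 m from the base axis. Payload 8.9 kg.
Tool frame: the origin (TCP) lies on the centre line of the jaws, within the pads' length; the fingertips stand 22 mm ahead of it and the grasp point (between the pads) lies 3 mm ahead of it; z points along the fingers, y is the line along which they close (so a half turn about z gives the same grasp; the last joint's range is limited). The gripper opens to 85 mm and grips with 20 to 120 N. Pads are 22 mm wide; open, the fingers measure 114 mm over their backs; the gripper's body (76 mm by 85 mm) begins 54 mm behind the grasp point. The pads swing forward as they close: fully open they stand 13 mm farther back than shut.
Start: joints at [1.039, 0.291, -0.153, 1.127, 0, 1.431], TCP at [0.201, 0.485, 0.253] pointing down, gripper open.
Joint ranges: [-2.52, 2.52], [-0.91, 1.74], [-1.3, 1.37], [-1.96, 2.02], [-1.52, 1.47], [-3.14, 3.14]. Speed limits (rad/s): [2.22, 2.22, 2.79, 3.14, 3.14, 3.14].

## Interface

Orientations are given as [roll, pitch, yaw] about the fixed x, y, z axes, in that order (R = Rz(yaw) Ry(pitch) Rx(roll)).
In Python, from bench import ctrl, vision gives the robot as it stands.
- The arm moves only by the tool arm_command, never from a script. Its argument "series" is one flat list of numbers, 7 for each row, row after row: the shift along the tool's x, y, z in units of 40 mm (1.0 is 40 mm), then the turn, a rotation vector about the tool's x, y, z in units of 10 degrees (1.0 is 10 degrees), then the finger opening in mm, from 0 to 85.4. In form: [x, y, z, rx, ry, rz, grip, x, y, z, rx, ry, rz, grip, ...]. A call has exactly 8 rows; each row is the pose to reach, as a shift and turn from the pose commanded when the call began, along the tool's axes at that moment; what a row does not reach only later rows make up. A row lasts 1/8 s, in which the tool goes at most 62.5 mm and 10.7 degrees, less where a joint would pass 70% of its speed; a pose out of reach is approached as far as the arm can. A call with a gripper value outside its range is refused whole. The fingers move at their own pace and stop on an object; "newtons" is the grip in N (left out, the last holds). Time passes only in rows, so rows that repeat a pose let the fingers close, or fill a call up. It gives the time, the measured TCP pose, the force, the opening and the grip force at its end, in the units of the state.
- ctrl.observe(): the state, without advancing time (a new reading comes with each control period).
- vision.grab_frame(name): name is "scene" or "top"; returns a dict with "color" (400x640x3 uint8, blue, green, red), "depth" (400x640 float32, m along the optical axis (not along the pixel's ray), 0 where there is no reading), "fovy" (degrees; the focal length in pixels is half the picture's height over the tangent of half this angle, whatever the lens; pixels are square), "cx", "cy" (the principal point, pixels), "k1" (the pictures are not rectified: a ray, as slopes to the right and down, at radius r is drawn at 1 + k1 r^2 times it, then the intrinsics apply), "xyz" and "attitude" of the camera in the world. Camera axes: x right, y down, z forward; pixel columns grow to the right and rows downward; lengths in m; the calibration is good to about 2 mm. A picture is of the moment at which its call begins.
- ctrl.close_job(): hands the job in; it is judged then, once.
The state is a dict: "time": time; "joint_pos": joint angles; "joint_velocities": joint speeds; "joint_efforts": joint torques, N m; "tool_pos": TCP position; "orientation": TCP orientation; "ft_force": force on the tool from outside, world axes, zero at the start; "wrist_torque": the same for the moment, N m; "width": finger opening in m; "grip_force": force on a finger pad.
Only numpy, scipy, OpenCV 4.12 (cv2) and the standard library are available. Lean on these libraries where they do the work, as an engineer would, in place of code of your own. Each camera call takes 0.05 s, during which the arm holds its last target. There are 200 camera calls.

## Task

Light the gift counter for opening: with the fingertips, lightly press down the dome of the yellow tap lamp, then the red one, then the green one, each far enough that it stays down, and leave the blue lamp off. Only touch the lamps: do not lift, tip or shift them, and do not disturb the foil sweets, the tin or the mug.

Things in the scene. Friction and masses are not known exactly. Their poses are not given: they have to be found in the camera images.
- yellow_lamp: Tap lamp with a yellow dome: a loose round white puck, 68 mm across and 24 mm high on a rubber foot, about 200 to 330 g, standing on the counter (height 0); the dome rises from its middle to 44 mm above the counter when off. Origin: centre of its underside; z up.
- yellow_top (a point): Centre of the top of the yellow dome (dome 52 mm across, flat on the middle 26 mm); moves down with the dome.
- yellow_dome (a joint): How far the yellow dome's latch is pushed down, in m: 0 = up (off), 0.010 = fully down. Pushing the dome straight down takes about 3 to 4 N all the way (the dome itself yields about 1 mm first); past the end of the 10 mm a cushion lets the dome give up to 8 mm more, at about 2 N per mm. The latch has no return spring: it stays where it is left, and the dome with it, its top then 34 mm above the counter if fully down. The lamp is on from 0.006; below 0.003 it is off.
- red_lamp: Tap lamp with a red dome: a loose round white puck, 68 mm across and 24 mm high on a rubber foot, about 200 to 330 g, standing on the counter (height 0); the dome rises from its middle to 44 mm above the counter when off. Origin: centre of its underside; z up.
- red_top (a point): Centre of the top of the red dome (dome 52 mm across, flat on the middle 26 mm); moves down with the dome.
- red_dome (a joint): How far the red dome's latch is pushed down, in m: 0 = up (off), 0.010 = fully down. Pushing the dome straight down takes about 3 to 4 N all the way (the dome itself yields about 1 mm first); past the end of the 10 mm a cushion lets the dome give up to 8 mm more, at about 2 N per mm. The latch has no return spring: it stays where it is left, and the dome with it, its top then 34 mm above the counter if fully down. The lamp is on from 0.006; below 0.003 it is off.
- green_lamp: Tap lamp with a green dome: a loose round white puck, 68 mm across and 24 mm high on a rubber foot, about 200 to 330 g, standing on the counter (height 0); the dome rises from its middle to 44 mm above the counter when off. Origin: centre of its underside; z up.
- green_top (a point): Centre of the top of the green dome (dome 52 mm across, flat on the middle 26 mm); moves down with the dome.
- green_dome (a joint): How far the green dome's latch is pushed down, in m: 0 = up (off), 0.010 = fully down. Pushing the dome straight down takes about 3 to 4 N all the way (the dome itself yields about 1 mm first); past the end of the 10 mm a cushion lets the dome give up to 8 mm more, at about 2 N per mm. The latch has no return spring: it stays where it is left, and the dome with it, its top then 34 mm above the counter if fully down. The lamp is on from 0.006; below 0.003 it is off.
- blue_lamp: Tap lamp with a blue dome: a loose round white puck, 68 mm across and 24 mm high on a rubber foot, about 200 to 330 g, standing on the counter (height 0); the dome rises from its middle to 44 mm above the counter when off. Origin: centre of its underside; z up.
- blue_top (a point): Centre of the top of the blue dome (dome 52 mm across, flat on the middle 26 mm); moves down with the dome.
- blue_dome (a joint): How far the blue dome's latch is pushed down, in m: 0 = up (off), 0.010 = fully down. Pushing the dome straight down takes about 3 to 4 N all the way (the dome itself yields about 1 mm first); past the end of the 10 mm a cushion lets the dome give up to 8 mm more, at about 2 N per mm. The latch has no return spring: it stays where it is left, and the dome with it, its top then 34 mm above the counter if fully down. The lamp is on from 0.006; below 0.003 it is off.
- red_sweet: Red foil ornament shaped like a twist-wrapped sweet, 90 mm long, 34 mm thick, lying on the counter among the lamps, long axis = its x. Loose; origin: centre of its underside.
- gold_sweet: Gold foil ornament shaped like a twist-wrapped sweet, 90 mm long, 34 mm thick, lying on the counter among the lamps, long axis = its x. Loose; origin: centre of its underside.
- truffle_tin: Small round copper-coloured tin with a steel lid, 42 mm across, 48 mm tall, upright on the counter among the lamps. Loose; origin: centre of its underside.
- cocoa_mug: White mug, 80 mm across, 85 mm tall, on the counter at the robot's left. Loose; origin: centre of its underside.
There are look-alikes about, which are no part of the job. Leave any orange or purple look-alike of the yellow_lamp alone. Leave any orange look-alike of the red_lamp alone.

How it is judged:
By the outcome, as a careful person would: the job done as asked, in the order asked, and still so for the second after the job is handed in, with the robot touching nothing.
It also fails if it takes over 45 s, if anything falls off the work surface, if the arm or the gripper's body presses on something with over 40 N, if the wrist force passes 120 N, or if a joint passes its speed limit or range.

## Working session

There is one attempt and no reset: what is moved stays moved. The work goes in short steps, Python scripts to look and compute and a tool call to move; the robot and the scene stay as the last step left them, time stands still between calls to the robot, and variables do not carry over. Pictures are saved under pics/ and viewed, at most 10 in all, crops included, and the job is handed in when it is done.

Besides the shell and the picture viewer there is one more tool, called after "Request:" as a command line: name --argument value ..., lists and objects as JSON in quotes. arm_command: Moves the arm, as the interface text tells. Its arguments: {"type":"object","properties":{"series":{"type":"array","items":{"type":"number"}},"newtons":{"type":"number"}},"required":["series"]}

```bash
mkdir -p pics
cat > h.py <<'E'
import numpy as np, cv2
from scipy.spatial.transform import Rotation as R
from bench import ctrl, vision
def cloud(f):
    h,w=f["depth"].shape; fl=h/2/np.tan(np.radians(f["fovy"])/2)
    K=np.array([[fl,0,f["cx"]],[0,fl,f["cy"]],[0,0,1]])
    u,v=np.meshgrid(np.arange(w),np.arange(h))
    p=np.stack([u,v],-1).reshape(-1,1,2).astype(float)
    s=cv2.undistortPoints(p,K,np.array([f["k1"],0,0,0,0.])).reshape(h,w,2)
    c=np.dstack([s,np.ones((h,w))])*f["depth"][...,None]
    a=np.array(f["attitude"]); M=a if a.shape==(3,3) else R.from_euler('xyz',a).as_matrix()
    return c@M.T+np.array(f["xyz"])
E
python3 - <<'E'
from h import *
for n in("scene","top"):
    f=vision.grab_frame(n); cv2.imwrite(f"pics/{n}0.png",f["color"]); print(n,f["fovy"],f["cx"],f["cy"],f["k1"],f["xyz"],f["attitude"])
    np.savez(f"{n}0.npz",c=f["color"],p=cloud(f),d=f["depth"])
print(ctrl.observe())
E
```

```text
scene 51.555849549422064 323.80662185740016 198.68060309524708 4.051410820231864e-05 [ 1.20599853 -0.4522264   0.6612925 ] [-2.2069945  -0.00433046  0.91255136]
top 45.80660696280894 322.04976418598636 197.45749373510642 -0.12481341416886552 [0.32653373 0.03231711 1.50874268] [-2.97876458  0.00331226 -1.54165714]
{'time': 0.1, 'joint_pos': array([ 1.03874590e+00,  2.91215841e-01, -1.54028120e-01,  1.12671746e+00,
        1.37866884e-05,  1.43153278e+00]), 'joint_velocities': array([-5.53154210e-04, -5.48533163e-04,  2.41204931e-03,  4.14774840e-06,
        1.70073749e-03, -1.58989412e-03]), 'joint_efforts': array([ 8.05986565e-04, -5.37977922e+01,  3.31918395e+01,  9.33990319e-03,
       -2.47316239e-04, -3.80080087e-05]), 'tool_pos': array([0.20074062, 0.4847141 , 0.25280242]), 'orientation': array([-3.14044075e+00, -1.75384195e-04,  2.74880566e+00]), 'ft_force': array([-0.49996367, -0.4746848 , -0.13051835]), 'wrist_torque': array([-0.0431054 , -0.01519234, -0.01004764]), 'grip_force': 0.0, 'width': 0.08544616082123838}
```

View pics/scene0.png

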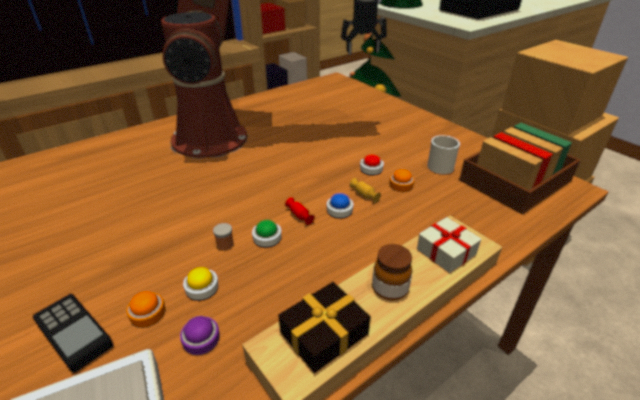

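View pics/top0.png

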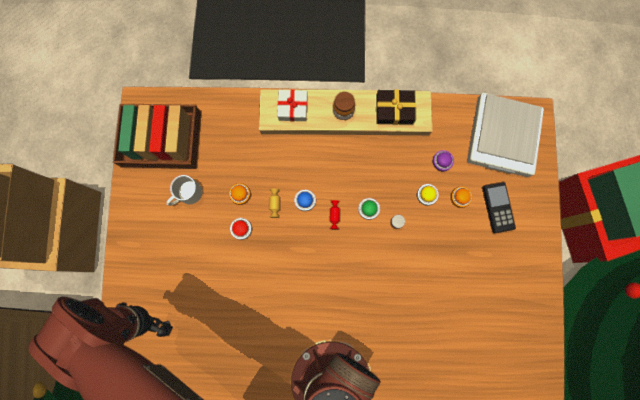

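The top picture shows these lamps: yellow (428,194), orange (461,196) and purple (443,160) look-alikes, red (240,229), a second orange look-alike (239,193), green (369,208) and blue (305,200). The sweets are at (275,202) and (335,214), the tin at (398,222) and the mug at (185,190). By description I choose yellow (428,194), red (240,229) and green (369,208). Next I measure them and check a crop.

Run:
```python
from h import *
for n,pts in (("top",dict(yellow=(428,194),red=(240,229),green=(369,208),blue=(305,200),or1=(461,196),or2=(239,193),tin=(398,222),rs=(335,214),gs=(275,202),mug=(185,190))),
 ("scene",dict(yellow=(200,278),red=(372,160),green=(267,230),blue=(340,201)))):
    z=np.load(n+"0.npz"); hsv=cv2.cvtColor(z["c"],cv2.COLOR_BGR2HSV); P=z["p"]
    for k,(u,v) in pts.items():
        W=np.s_[v-22:v+23,u-22:u+23]; q=P[W]; ref=P[v,u]
        m=(q[...,2]>.012)&(np.hypot(q[...,0]-ref[0],q[...,1]-ref[1])<.05)
        dh=abs(hsv[W][...,0].astype(int)-int(hsv[v,u,0])); m2=(hsv[W][...,1]>130)&(np.minimum(dh,180-dh)<6)&m
        a=q[m]; b=q[m2]
        print(n,k,ref.round(3),"all mid",((a.min(0)+a.max(0))/2).round(3),"ext",np.ptp(a,0).round(3),"col mean",b.mean(0).round(3) if len(b) else None, "mid",((b.min(0)+b.max(0))/2).round(3) if len(b) else None, len(b), "top",b[:,2].max().round(3) if len(b) else None)
c=np.load("top0.npz")["c"][140:250,170:490]; cv2.imwrite("pics/crop.png",cv2.resize(c,(800,275),interpolation=cv2.INTER_CUBIC))
```

```text
top yellow [ 0.587 -0.29   0.044] all mid [ 0.591 -0.294  0.032] ext [0.068 0.069 0.038] col mean [ 0.59  -0.293  0.042] mid [ 0.591 -0.294  0.041] 133 top 0.051
top red [0.46  0.297 0.043] all mid [0.464 0.3   0.033] ext [0.067 0.067 0.042] col mean [0.464 0.299 0.041] mid [0.466 0.301 0.041] 195 top 0.054
top green [ 0.538 -0.104  0.041] all mid [ 0.54  -0.104  0.031] ext [0.067 0.061 0.038] col mean [ 0.539 -0.104  0.041] mid [ 0.539 -0.105  0.039] 172 top 0.05
top blue [0.557 0.097 0.046] all mid [0.561 0.098 0.033] ext [0.067 0.065 0.04 ] col mean [0.56  0.099 0.042] mid [0.561 0.098 0.041] 174 top 0.052
top or1 [ 0.585 -0.397  0.04 ] all mid [ 0.588 -0.405  0.031] ext [0.069 0.071 0.038] col mean [ 0.586 -0.403  0.035] mid [ 0.587 -0.405  0.032] 191 top 0.05
top or2 [0.574 0.307 0.041] all mid [0.576 0.31  0.033] ext [0.067 0.067 0.041] col mean [0.575 0.31  0.035] mid [0.577 0.311 0.035] 189 top 0.053
top tin [ 0.496 -0.195  0.045] all mid [ 0.498 -0.194  0.035] ext [0.04  0.041 0.046] col mean None mid None 0 top None
top rs [0.518 0.002 0.03 ] all mid [0.518 0.002 0.026] ext
[... 272 characters left out ...]
579 0.483 0.052] ext [0.08  0.077 0.08 ] col mean None mid None 0 top None
scene yellow [ 0.606 -0.297  0.043] all mid [ 0.597 -0.295  0.029] ext [0.063 0.068 0.034] col mean [ 0.597 -0.297  0.043] mid [ 0.595 -0.296  0.042] 237 top 0.046
scene red [0.481 0.287 0.043] all mid [0.471 0.298 0.03 ] ext [0.065 0.067 0.035] col mean [0.476 0.291 0.039] mid [0.473 0.294 0.037] 153 top 0.047
scene green [ 0.561 -0.114  0.042] all mid [ 0.544 -0.107  0.029] ext [0.063 0.067 0.034] col mean [ 0.552 -0.111  0.04 ] mid [ 0.549 -0.111  0.038] 223 top 0.047
scene blue [0.577 0.088 0.043] all mid [0.565 0.097 0.03 ] ext [0.069 0.068 0.035] col mean [0.573 0.091 0.039] mid [0.57  0.092 0.037] 194 top 0.048
```

View pics/crop.png

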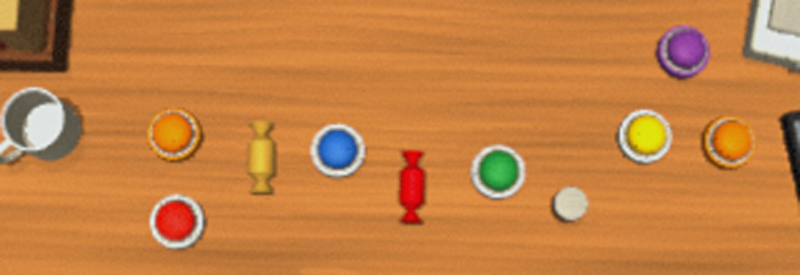

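The crop confirms the choice: yellow, red and green are white pucks with domes of the named colour, while the orange and purple look-alikes have rims of their own colour. Dome centres are yellow (.593,-.294), red (.467,.300) and green (.541,-.105). The tops measure about 44 mm, as described. I move with the fingers shut and the yaw kept constant.

Request:
arm_command --series '[-1,-0.9,0,0,0,0,0,-2.1,-1.8,0,0,0,0,0,-3.2,-2.7,0,0,0,0,0,-4.3,-3.6,0,0,0,0,0,-5.4,-4.6,0,0,0,0,0,-6.5,-5.6,0,0,0,0,0,-7.6,-6.6,0,0,0,0,0,-8.7,-7.6,0,0,0,0,0]' --newtons 20

```text
time: 1.1
tool_pos: [0.4065, 0.0691, 0.2533]
orientation: [3.141, 0.0, 2.749]
ft_force: [1.4, 0.6, -0.2]
width: -0.0003
grip_force: 0.0
```

Request:
arm_command --series '[-1.1,-1,0.3,0,0,0,0,-2.2,-2,0.8,0,0,0,0,-3.3,-3,1.4,0,0,0,0,-4.4,-4,2,0,0,0,0,-5.5,-5,2.5,0,0,0,0,-6.5,-5.8,2.8,0,0,0,0,-7.5,-6.5,3,0,0,0,0,-7.8,-6.6,3,0,0,0,0]'

```text
time: 2.1
tool_pos: [0.5935, -0.2949, 0.1315]
orientation: [-3.142, -0.001, 2.746]
ft_force: [1.1, 0.2, 0.3]
width: 0.0003
grip_force: 0.0
```

```bash
cat >> h.py <<'E'
def to(x,y,z=None):
    s=ctrl.observe(); p=s["tool_pos"]; M=R.from_euler('xyz',s["orientation"]).as_matrix()
    t=np.array([x,y,p[2] if z is None else z])
    print(s["time"],p.round(4),s["orientation"].round(3),"width",round(s["width"],4),"F",s["ft_force"].round(2),"units",(M.T@(t-p)/.04).round(3))
E
python3 - <<'E'
from h import *
to(.593,-.294)
for n in("scene","top"):
    f=vision.grab_frame(n); np.savez(f"{n}1.npz",c=f["color"],p=cloud(f)); cv2.imwrite(f"pics/{n}1.png",f["color"])
P=np.load("scene1.npz")["p"]; p=ctrl.observe()["tool_pos"]
m=(np.hypot(P[...,0]-p[0],P[...,1]-p[1])<.05)&(P[...,2]>.055)&(P[...,2]<.16)
q=P[m]; z=np.percentile(q[:,2],1); print("tip z",q[:,2].min(),z,"tcp",p[2],len(q)); b=q[q[:,2]<z+.015]; print(b.mean(0),np.ptp(b,0))
cv2.imwrite("pics/c1.png",cv2.resize(cv2.imread("pics/scene1.png")[180:330,100:300],(800,600)))
E
```

```text
2.1 [ 0.5935 -0.2949  0.1315] [-3.142e+00 -1.000e-03  2.746e+00] width 0.0003 F [1.15 0.23 0.26] units [0.021 0.015 0.   ]
tip z 0.11021767138700045 0.1138341582226317 tcp 0.13214536948461122 347
[ 0.60090408 -0.29669732  0.12169106] [0.01413583 0.02851989 0.01823801]
```

View pics/c1.png

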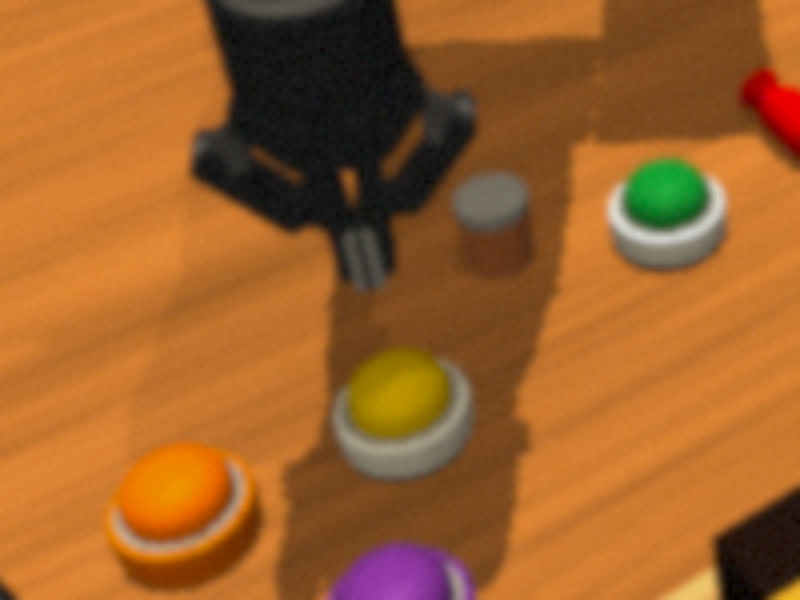

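The crop shows the shut fingertips (365,285) lined up over the yellow dome (400,395). The tip is 22 mm below the TCP as given, so contact should come at TCP z of about 0.066. Pressing.

Request:
arm_command --series '[0,0,0.6,0,0,0,0,0,0,1.2,0,0,0,0,0,0,1.5,0,0,0,0,0,0,1.6,0,0,0,0,0,0,1.7,0,0,0,0,0,0,1.8,0,0,0,0,0,0,1.88,0,0,0,0,0,0,1.9,0,0,0,0]'

```text
time: 3.2
tool_pos: [0.5936, -0.2924, 0.0575]
orientation: [3.142, 0.001, 2.749]
ft_force: [0.5, 1.5, 3.5]
width: -0.0002
grip_force: 1.4
```

Request:
arm_command --series '[0,0,0.05,0,0,0,0,0,0,0.09,0,0,0,0,0,0,0.09,0,0,0,0,0,0,0,0,0,0,0,0,0,-0.4,0,0,0,0,0,0,-0.9,0,0,0,0,0,0,-1.4,0,0,0,0,0,0,-1.5,0,0,0,0]'

```text
time: 4.2
tool_pos: [0.594, -0.293, 0.1193]
orientation: [-3.141, 0.002, 2.749]
ft_force: [0.6, -0.6, -0.7]
width: -0.0002
grip_force: 0.0
```

Run:
```python
from h import *
to(.467,.300)
f=vision.grab_frame("scene"); P=cloud(f); np.savez("scene2.npz",c=f["color"],p=P)
for k in("scene0","scene2"):
    P=np.load(k+".npz")["p"][262:300,178:222]; m=(P[...,2]>.012)&(np.hypot(P[...,0]-.597,P[...,1]+.295)<.045); q=P[m]; print(k,((q.min(0)+q.max(0))/2).round(4),np.ptp(q,0).round(3), "dome z",np.percentile(q[:,2],90).round(4))
cv2.imwrite("pics/c2.png",cv2.resize(f["color"][180:330,100:300],(800,600)))
```

```text
4.2 [ 0.594  -0.293   0.1193] [-3.141e+00  2.000e-03  2.749e+00] width -0.0002 F [ 0.55 -0.56 -0.74] units [ 8.608 12.479 -0.03 ]
scene0 [ 0.5965 -0.2951  0.0292] [0.063 0.068 0.034] dome z 0.0439
scene2 [ 0.5921 -0.2953  0.0248] [0.07  0.066 0.025] dome z 0.034
```

View pics/c2.png

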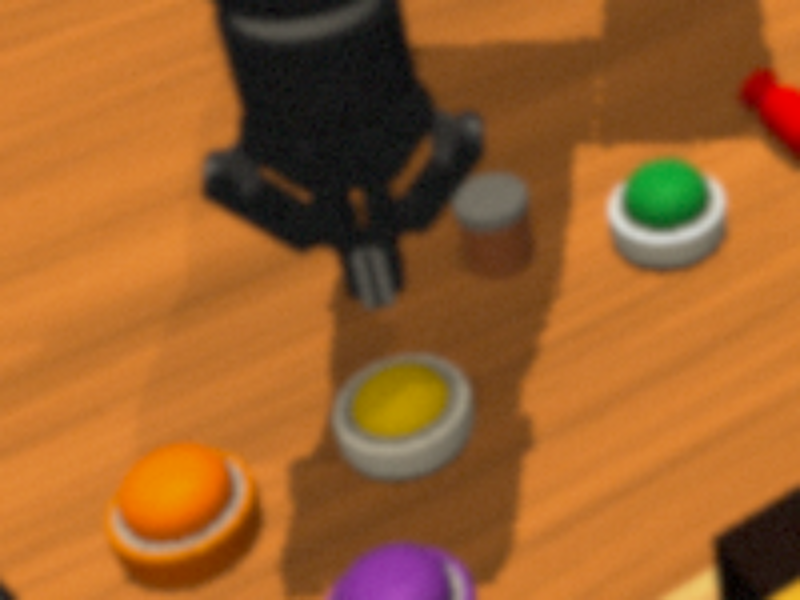

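The crop shows the yellow dome (400,400) flush, with its top measured at 34 mm, so it is fully down, and the puck has not shifted. Now to red.

Request:
arm_command --series '[0.4,0.6,-0.5,0,0,0,0,1.1,1.6,-1,0,0,0,0,1.9,2.8,-1,0,0,0,0,2.7,4,-1,0,0,0,0,3.5,5.2,-1,0,0,0,0,4.3,6.4,-1,0,0,0,0,5.1,7.6,-1,0,0,0,0,5.9,8.8,-1,0,0,0,0]'

```text
time: 5.25
tool_pos: [0.509, 0.1248, 0.1568]
orientation: [-3.141, -0.001, 2.749]
ft_force: [1.2, -0.5, 0.4]
width: 0.0002
grip_force: 0.0
```

Request:
arm_command --series '[0.8,1.1,0,0,0,0,0,1.5,2.1,0.1,0,0,0,0,2.1,2.9,0.3,0,0,0,0,2.5,3.4,0.5,0,0,0,0,2.7,3.65,0.7,0,0,0,0,2.7,3.68,0.9,0,0,0,0,2.7,3.68,1,0,0,0,0,2.7,3.68,1,0,0,0,0]'

```text
time: 6.25
tool_pos: [0.4667, 0.2996, 0.117]
orientation: [-3.141, -0.0, 2.748]
ft_force: [-0.9, -0.1, 1.2]
width: -0.0001
grip_force: 0.0
```

Run:
```python
from h import *
to(.467,.300,.054)
```

```text
6.25 [0.4667 0.2996 0.117 ] [-3.141 -0.     2.748] width -0.0001 F [-0.91 -0.15  1.16] units [-0.003  0.013  1.575]
```

Request:
arm_command --series '[0,0,0.5,0,0,0,0,0,0,1,0,0,0,0,0,0,1.2,0,0,0,0,0,0,1.3,0,0,0,0,0,0,1.4,0,0,0,0,0,0,1.5,0,0,0,0,0,0,1.6,0,0,0,0,0,0,1.61,0,0,0,0]'

```text
time: 7.25
tool_pos: [0.4669, 0.3005, 0.0531]
orientation: [3.141, 0.001, 2.749]
ft_force: [-2.2, -3.1, 7.3]
width: 0.0
grip_force: 3.9
```

Request:
arm_command --series '[0,0,0,0,0,0,0,0,0,-0.2,0,0,0,0,0,0,-0.6,0,0,0,0,0,0,-1.2,0,0,0,0,0,0,-1.8,0,0,0,0,0,0,-2.3,0,0,0,0,0,0,-2.6,0,0,0,0,0,0,-2.6,0,0,0,0]'

```text
time: 8.25
tool_pos: [0.467, 0.3008, 0.1579]
orientation: [3.14, 0.001, 2.749]
ft_force: [-0.2, -0.9, -0.6]
width: 0.0002
grip_force: 0.0
```

Run:
```python
from h import *
to(.541,-.105)
f=vision.grab_frame("scene"); np.savez("scene3.npz",c=f["color"],p=cloud(f))
for k in("scene0","scene3"):
    P=np.load(k+".npz")["p"][140:185,345:400]; m=(P[...,2]>.012)&(P[...,2]<.06)&(np.hypot(P[...,0]-.467,P[...,1]-.3)<.045); q=P[m]; print(k,((q.min(0)+q.max(0))/2).round(4),np.ptp(q,0).round(3), "dome z",np.percentile(q[:,2],90).round(4))
cv2.imwrite("pics/c3.png",cv2.resize(f["color"][90:240,290:490],(800,600)))
```

```text
8.25 [0.467  0.3008 0.1579] [3.140e+00 1.000e-03 2.749e+00] width 0.0002 F [-0.18 -0.87 -0.56] units [-5.591e+00 -8.666e+00 -6.000e-03]
scene0 [0.471  0.2976 0.0297] [0.065 0.067 0.035] dome z 0.0437
scene3 [0.467  0.2991 0.0244] [0.069 0.069 0.025] dome z 0.0336
```

View pics/c3.png

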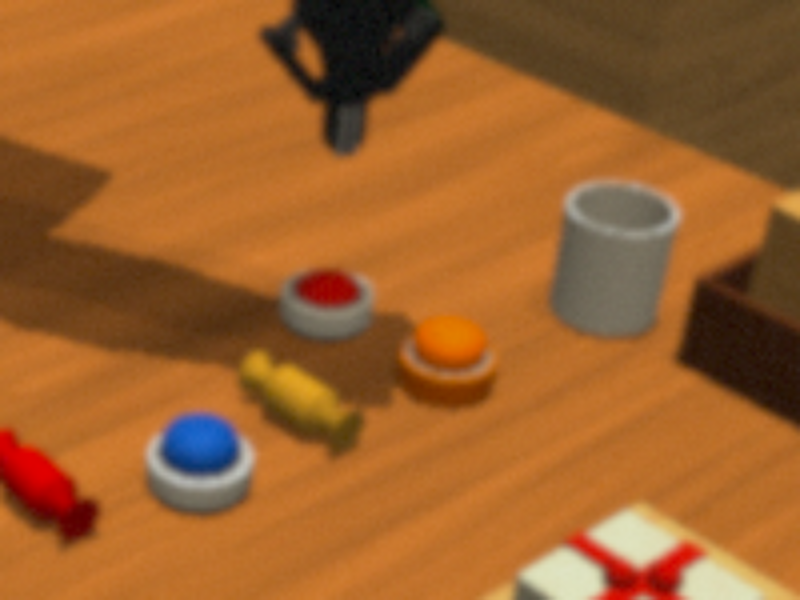

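The crop shows the red dome (328,288) down in its puck, measured at 34 mm, with the sweets, the orange look-alike and the mug undisturbed. Now to green.

Request:
arm_command --series '[-0.4,-0.6,0,0,0,0,0,-1.1,-1.7,0,0,0,0,0,-1.9,-2.9,0,0,0,0,0,-2.7,-4.1,0,0,0,0,0,-3.5,-5.3,0,0,0,0,0,-4.3,-6.5,0,0,0,0,0,-5,-7.7,0,0,0,0,0,-5.4,-8.4,0.1,0,0,0,0]'

```text
time: 9.3
tool_pos: [0.5373, -0.0951, 0.1521]
orientation: [-3.141, -0.001, 2.747]
ft_force: [0.2, -0.3, 0.1]
width: -0.0
grip_force: 0.0
```

Request:
arm_command --series '[-0.19,-0.26,0.2,0,0,0,0,-0.19,-0.27,0.5,0,0,0,0,-0.19,-0.27,0.8,0,0,0,0,-0.19,-0.27,0.9,0,0,0,0,-0.19,-0.27,0.9,0,0,0,0,-0.19,-0.27,0.9,0,0,0,0,-0.19,-0.27,0.9,0,0,0,0,-0.19,-0.27,0.9,0,0,0,0]'

```text
time: 10.3
tool_pos: [0.5405, -0.1055, 0.1172]
orientation: [3.142, 0.0, 2.749]
ft_force: [0.3, -0.3, -0.3]
width: -0.0001
grip_force: 0.0
```

Run:
```python
from h import *
to(.541,-.105,.053)
```

```text
10.3 [ 0.5405 -0.1055  0.1172] [3.142 0.    2.749] width -0.0001 F [ 0.34 -0.27 -0.32] units [-0.006  0.017  1.604]
```

Request:
arm_command --series '[0,0,0.5,0,0,0,0,0,0,1,0,0,0,0,0,0,1.2,0,0,0,0,0,0,1.3,0,0,0,0,0,0,1.4,0,0,0,0,0,0,1.5,0,0,0,0,0,0,1.6,0,0,0,0,0,0,1.61,0,0,0,0]'

```text
time: 11.3
tool_pos: [0.5406, -0.1055, 0.0527]
orientation: [3.142, 0.001, 2.749]
ft_force: [-2.9, 0.3, 8.7]
width: -0.0003
grip_force: 4.3
```

Request:
arm_command --series '[0,0,0,0,0,0,0,0,0,-0.2,0,0,0,0,0,0,-0.6,0,0,0,0,0,0,-1.2,0,0,0,0,0,0,-1.8,0,0,0,0,0,0,-2.6,0,0,0,0,0,0,-3.4,0,0,0,0,0,0,-3.6,0,0,0,0]'

```text
time: 12.3
tool_pos: [0.5416, -0.1059, 0.1993]
orientation: [3.141, 0.004, 2.749]
ft_force: [0.2, -0.1, 0.3]
width: 0.0001
grip_force: 0.0
```

Run:
```python
from h import *
print(ctrl.observe()["ft_force"])
f=vision.grab_frame("scene"); np.savez("scene4.npz",c=f["color"],p=cloud(f)); cv2.imwrite("pics/s4.png",f["color"])
for n,x,y in(("yellow",.593,-.294),("red",.467,.3),("green",.541,-.105),("blue",.562,.098),("tin",.498,-.194)):
  for k in("scene0","scene4"):
    P=np.load(k+".npz")["p"]; m=(P[...,2]>.012)&(P[...,2]<.06)&(np.hypot(P[...,0]-x,P[...,1]-y)<.042); q=P[m]; print(n,k,((q.min(0)+q.max(0))/2).round(4), "dome z",np.percentile(q[:,2],90).round(4))
```

```text
[ 0.23562816 -0.10009136  0.31675628]
yellow scene0 [ 0.5965 -0.2951  0.0292] dome z 0.0439
yellow scene4 [ 0.5932 -0.295   0.0245] dome z 0.034
red scene0 [0.471  0.2976 0.0297] dome z 0.0437
red scene4 [0.4684 0.2983 0.0245] dome z 0.0341
green scene0 [ 0.5438 -0.1065  0.0295] dome z 0.0438
green scene4 [ 0.5418 -0.1072  0.0241] dome z 0.034
blue scene0 [0.5653 0.0975 0.03  ] dome z 0.0434
blue scene4 [0.5656 0.0968 0.029 ] dome z 0.0438
tin scene0 [ 0.5013 -0.1965  0.0318] dome z 0.0489
tin scene4 [ 0.5017 -0.1966  0.0313] dome z 0.049
```

View pics/s4.png

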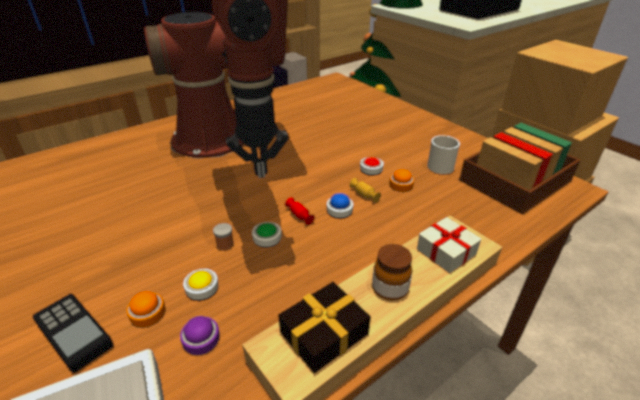

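The picture shows yellow (200,281), red (372,163) and green (266,232) down, blue (340,202) still up, everything else in place, and the gripper clear. I hand it in.

```bash
python3 -c "
from bench import ctrl
print(ctrl.close_job())"
```

```text
the job is handed in; nothing more can be done
None
```

I pressed the yellow, red and green lamps fully down in that order, left blue off with nothing else disturbed, and handed the job in at about 12 s on the robot's clock.

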